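Swing the measuring probe over the large beaker and press it down

ROBOT

A 6-joint arm with a two-finger parallel gripper is mounted at the origin on the work surface. World frame = base frame: x ahead of the robot, y to its left, z up, the work surface at z = 0. Lengths are in m, angles in rad, forces in N, time in s.
With the tool pointing down it reaches from about 0.35 to 0.975 m from the base axis. Payload 4.9 kg.
Tool frame: the origin (TCP) lies midway between the tips of the shut fingers; the grasp point (between the pads) lies 19 mm behind it; z points along the fingers, y is the direction in which the jaws open and shut (so a half turn about z gives the same grasp; the last joint's range is limited). The gripper opens to 85 mm and grips with 20 to 120 N. Pads are 22 mm wide; open, the fingers measure 114 mm over their backs; the gripper's body (76 mm by 85 mm) begins 54 mm behind the grasp point. The pads swing forward as they close: fully open they stand 13 mm farther back than shut.
Start: joints at [0.993, 0.053, 1.613, -0, 1.476, -0.119], TCP at [0.277, 0.56, 0.231] pointing down, gripper open.
Joint ranges: [-3.01, 3.01], [-1.01, 2.22], [0.06, 2.58], [-1.02, 4.17], [0.09, 2.62], [-3.14, 3.14]. Speed limits (rad/s): [2.57, 2.57, 3.14, 3.14, 3.14, 3.14].

INTERFACE

Orientations are given as a unit quaternion [w, x, y, z].
In Python, from plant import manip, cams gives the robot as it stands.
- The arm moves only by the tool jog_arm, never from a script. Its argument "targets" is a list of rows, each a list of 4 numbers: the shift along the tool's x, y, z in m, then the turn about the tool's z in degrees. A call has 1 to 5 rows; each row is the pose to reach, as a shift and turn from the pose commanded when the call began, along the tool's axes at that moment; what a row does not reach only later rows make up. A row lasts 1/12 s, in which the tool goes at most 41.7 mm and 7.16 degrees, less where a joint would pass 70% of its speed; a pose out of reach is approached as far as the arm can. A call with a gripper value outside its range is refused whole. "fingers" is the opening, from 0 (shut) to 1 (fully open), set as the call begins (left out, the last holds). The fingers move at their own pace and stop on an object; the grip force is fixed at half the most. Time passes only in rows, so rows that repeat a pose let the fingers close. It gives the time, the measured TCP pose, the force and the opening at its end, in the units of the state.
- manip.state(): the state, without advancing time (a new reading comes with each control period).
- cams.grab_frame(name): name is "scene" or "top" or "wrist"; returns the picture (400x640x3 uint8, red, green, blue); there is no depth.
- cams.get_calibration(name): a dict with "camera_matrix" (3x3 intrinsics, pixels), "distortion" ([k1, k2, p1, p2, k3] as OpenCV has them; the pictures are not rectified), "cam_to_world" (4x4, takes a point from camera to world coordinates). Camera axes: x right, y up, looking along -z (the intrinsics and any distortion apply to the point x, -y, -z); pixel columns grow to the right and rows downward; lengths in m; the calibration is good to about 2 mm. A picture is of the moment at which its call begins: read the wrist's pose just before it. get_calibration takes no time and is no camera call; for the wrist camera it gives the pose at the moment of the call.
- manip.job_done(): hands the job in, once; it reports no verdict.
The state is a dict: "time": time; "joint_pos": joint angles; "joint_vel": joint speeds; "joint_efforts": joint torques, N m; "tool_pos": TCP position; "tool_rot": TCP orientation; "contact_force": force on the tool from outside, world axes, zero at the start; "ft_torque": the same for the moment, N m; "gripper_width": opening from 0.0 (shut) to 1.0 (fully open).
Only numpy, scipy, OpenCV 4.12 (cv2) and the standard library are available. Lean on these libraries where they do the work, as an engineer would, in place of code of your own. Each camera call takes 0.05 s, during which the arm holds its last target. There are 200 camera calls.

TASK

Push the swing arm of the probe stand round with a finger until the probe hangs over the middle of the largest of the three beakers, then press the probe's head down as far as it goes so that its tip dips into that beaker. Do not pull the probe up or press it down anywhere else, and leave all the beakers, the bottle and the box standing where they are. Finish with the hand clear of everything.

Things in the scene. Friction and masses are not known exactly. Their poses are not given: they have to be found in the camera images.
- stand: The fixed probe stand; its place and yaw vary. Origin on the bench under the post's axis, z up; -x is its front, generally towards the robot. White base plate 150 x 170 mm, 14 mm thick, mostly behind the post; steel post of 20 mm diameter. Nothing of the stand or arm but the probe rises above 190 mm.
- pivot (a point): Where the swing arm's upright turning axis crosses the middle of the arm, 175 mm above the bench, at the top of the post. The white arm is a level bar 18 mm wide and 20 mm high (165 to 185 mm above the bench) that runs out from here and carries the probe 190 mm from the axis.
- swing (a joint): Swing of the arm about the upright axis at the pivot, rad, growing counter-clockwise seen from above; range -1.3 to 1.3. At 0 the arm points straight out from the front of the stand. It is stiff (about 0.3 N m of friction, some 1.6 N of push at the probe) and stays where it is left.
- head_top (a point): Middle of the flat top of the probe's white head, 190 mm from the pivot axis. The head is a block 40 mm along the arm, 32 mm across it, 35 mm high, black band near its foot, turning with the arm. Raised, its top is 262 mm above the bench; pressed down, 222 mm. Pushing its side swings the arm. The arm's end below it is a block 40 x 32 mm, 161 to 185 mm above the bench.
- probe (a joint): How far the probe has been pressed down through the arm's end, m: 0 raised (at the start), 0.04 fully down against its stop. Some 3 to 4 N presses it and it stays where it is left, with no spring. It could also be pulled up to -0.03, which is not wanted.
- probe_tip (a point): Lower end of the probe's shaft (black, 12 mm diameter, upright, straight below the head, 154 mm below the head's top): 108 mm above the bench when raised, clear over all the beakers; 68 mm when pressed down.
- beaker_large: The largest beaker; origin at the centre of its underside, z up: white plastic, straight-sided, 70 mm outside diameter, 95 mm high, 3 mm wall, open at the top with a small pouring lip. It stands loose on the bench with its middle within 10 mm of the circle along which the probe swings; 75 to 155 g.
- beaker_medium: The middle-sized beaker; origin at the centre of its underside, z up: white plastic, 50 mm diameter, 70 mm high, loose, also on the probe's circle. To be left alone.
- beaker_small: The smallest beaker; origin at the centre of its underside, z up: white plastic, 42 mm diameter, 60 mm high, loose, also on the probe's circle. To be left alone.
- bottle: Brown glass bottle with a white cap, 64 mm diameter, 150 mm high, standing loose off to one side; origin at the centre of its underside. To be left alone.
- slide_box: White box of microscope slides with a blue band, 55 x 85 x 30 mm, lying loose off to one side; origin at the centre of its underside. To be left alone.
Mind the look-alikes: they are no part of the job. What is shaped like the beaker_large but black or turquoise is not meant.

How it is judged:
On the way, in this order (a step that is already met when the one before it is completed fails the run):
1. the probe, still raised, hangs over the middle of the largest beaker (horizontal distance between probe_tip and beaker_large below 0.02 m and value of joint probe below 0.008 m), for 0.3 s.
2. the probe is pressed fully down in the largest beaker (horizontal distance between probe_tip and beaker_large below 0.02 m and value of joint probe above 0.035 m), for 0.2 s.
At the end, for the whole second after the job is handed in: The probe is within 5 mm of fully down (joint probe above 0.035), its tip within 20 mm of the largest beaker's centre line, the arm is still, the beakers stand upright (within 0.1 rad), and beakers, bottle and box are at rest within 15 mm of where they began (all of step 2 and height (world z) of probe_tip below 0.075 m and velocity of joint swing between -0.02 and 0.02 rad/s and angle between each of beaker_large, beaker_medium, beaker_small's own z axis and vertical below 0.1 rad and distance of each of beaker_large, beaker_medium, beaker_small, bottle, slide_box from where it was at the start of the episode below 0.015 m and linear speed of each of beaker_large, beaker_medium, beaker_small, bottle, slide_box below 0.01 m/s); the robot touches nothing.
It fails at once if a beaker, the bottle or the box is moved more than 20 mm, knocked over or lifted (distance of any of beaker_large, beaker_medium, beaker_small, bottle, slide_box from where it was at the start of the episode above 0.02 m or angle between any of beaker_large, beaker_medium, beaker_small, bottle, slide_box's own z axis and vertical above 0.4 rad).
It fails at once if the probe is pulled up (more than 8 mm) (value of joint probe below -0.008 m).
It fails at once if the probe is pressed down (more than 12 mm) while not over the largest beaker (value of joint probe above 0.012 m and horizontal distance between probe_tip and beaker_large above 0.025 m).
It also fails if it takes over 48 s, if anything falls off the work surface, if the arm or the gripper's body presses on something with over 40 N, if the wrist force passes 120 N, or if a joint passes its speed limit or range.

## Working session

There is one attempt and no reset: what is moved stays moved. The work goes in short steps, Python scripts to look and compute and a tool call to move; the robot and the scene stay as the last step left them, time stands still between calls to the robot, and variables do not carry over. Pictures are saved under pics/ and viewed, about 8 in all and at most 12, crops included, and the job is handed in when it is done.

Besides the shell and the picture viewer there is one more tool, called after "Call:" as a command line: name --pt "numbers of a row" for each row, then --argument value for the rest. jog_arm: Moves the arm, as the interface text tells. Its arguments: {"type":"object","properties":{"targets":{"type":"array"},"fingers":{"type":"number"}},"required":["targets"]}

```bash
mkdir -p pics; cat > h.py <<'E'
import numpy as np, cv2
from plant import manip, cams
def grab(n,f):
    im=cams.grab_frame(n); cv2.imwrite('pics/'+f+'.png',cv2.cvtColor(im,cv2.COLOR_RGB2BGR)); return im
def ray(n,uv,z):
    c=cams.get_calibration(n); K=np.array(c['camera_matrix']);T=np.array(c['cam_to_world'])
    p=cv2.undistortPoints(np.array([[uv]],float),K,np.array(c['distortion'],float))[0,0]
    d=T[:3,:3]@np.array([p[0],-p[1],-1]); o=T[:3,3]
    return o+d*(z-o[2])/d[2]
def proj(n,P):
    c=cams.get_calibration(n); K=np.array(c['camera_matrix']);T=np.array(c['cam_to_world'])
    q=T[:3,:3].T@(np.array(P,float)-T[:3,3]); q=q*[1,-1,-1]
    return cv2.projectPoints(q[None],np.zeros(3),np.zeros(3),K,np.array(c['distortion'],float))[0][0,0]
E
python3 - <<'E'
from h import *
s=manip.state();print(s)
for n in('top','scene'):
    grab(n,n+'0');c=cams.get_calibration(n);print(np.round(c['cam_to_world'],3).tolist(),np.round(c['camera_matrix'],1).tolist())
E
```

```text
{'time': 0.0, 'joint_pos': array([ 9.93029292e-01,  5.33543123e-02,  1.61433726e+00,  1.76605254e-05,
        1.47599106e+00, -1.19034078e-01]), 'joint_vel': array([ 0.0009641 ,  0.00111261,  0.00014584, -0.0006275 , -0.0006273 ,
        0.000505  ]), 'joint_efforts': array([ 1.59395226e-03, -3.93659127e+01, -3.70189834e+01,  5.65739276e-05,
        6.71503163e-03, -5.53190986e-07]), 'tool_pos': array([0.27642079, 0.55983812, 0.23003876]), 'tool_rot': array([-3.65014401e-04,  2.27361338e-01,  9.73809904e-01, -9.79202071e-04]), 'contact_force': array([ 0.0075137 , -0.32112305,  1.33407311]), 'ft_torque': array([ 0.01738985, -0.00822135,  0.01743958]), 'gripper_width': 0.9982832322807441}
[[0.026, 0.996, -0.081, 0.469], [-1.0, 0.027, 0.014, 0.006], [0.016, 0.081, 0.997, 1.341], [0.0, 0.0, 0.0, 1.0]] [[371.6, 0.0, 323.9], [0.0, 371.6, 201.7], [0.0, 0.0, 1.0]]
[[-0.184, -0.692, 0.698, 1.481], [0.983, -0.123, 0.137, 0.197], [-0.009, 0.712, 0.703, 1.1], [0.0, 0.0, 0.0, 1.0]] [[440.8, 0.0, 322.1], [0.0, 440.8, 202.0], [0.0, 0.0, 1.0]]
```

View pics/top0.png

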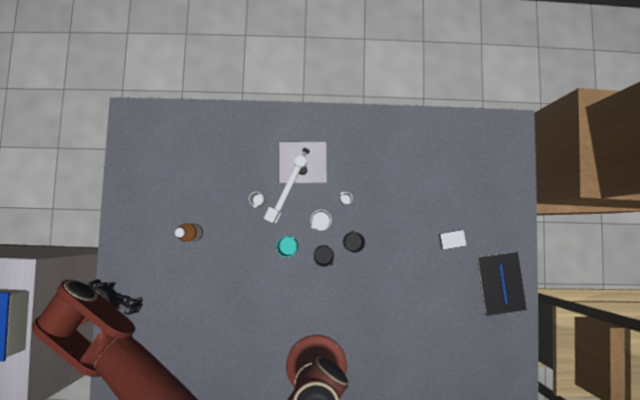

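View pics/scene0.png

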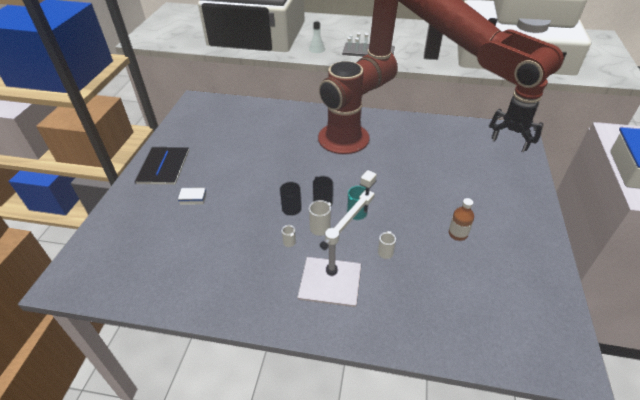

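The top view shows the base plate at (303,162), pivot (300,160), head (272,214), the large white beaker (320,220), small ones at (256,199) and (346,198). The turquoise decoy is at (288,246) and the black ones at (323,255) and (354,242). The scene view agrees. Next I measure these.

```bash
python3 - <<'E'
from h import *
im=cv2.imread('pics/top0.png'); hsv=cv2.cvtColor(im,cv2.COLOR_BGR2HSV)
m=((hsv[...,2]>140)&(hsv[...,1]<60)).astype(np.uint8); m[:120]=0
m[:, :150]=0;m[:,480:]=0;m[290:]=0
n,l,st,ce=cv2.connectedComponentsWithStats(m)
for i in range(1,n):
    if st[i,4]>15: print(st[i],ce[i].round(1))
cv2.imwrite('pics/crop.png',cv2.resize(im[130:270,230:370],None,fx=4,fy=4,interpolation=cv2.INTER_CUBIC))
E
```

```text
[ 264  142   63   81 2248] [298.2 169.2]
[248 191   8  10  18] [250.7 195. ]
[340 191  13  13 120] [345.6 197.6]
[250 192  14  16 127] [257.2 199.9]
[310 209  22  22 353] [320.1 220.4]
[174 228  10   9  72] [178.8 232.1]
[441 230  26  19 378] [453.2 239.2]
```

View pics/crop.png

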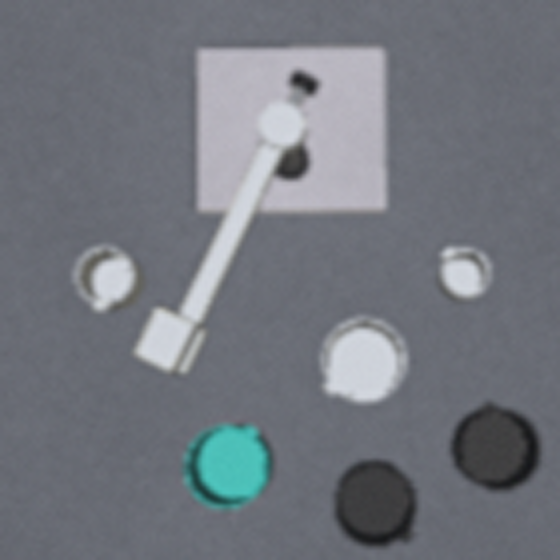

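Crop: pivot cap at (281,123), head top at (165,338), large rim centre (364,360), medium (106,277), small (465,273), in crop pixels at 4x.

```bash
python3 - <<'E'
from h import *
f=lambda u,v,z: ray('top',(230+(u+.5)/4-.5,130+(v+.5)/4-.5),z)[:2]
piv=f(281,123,.19);hd=f(166,338,.262);L=f(364,360,.095);M=f(106,277,.07);S=f(466,273,.06)
T=f(229,464,.095);B=f(376,502,.095)
for n,p in dict(piv=piv,head=hd,L=L,M=M,S=S,turq=T,blk=B,blk2=f(496,446,.095)).items():
    d=p-piv;print(n,p.round(4),'r',np.hypot(*d).round(4),'ang',np.degrees(np.arctan2(d[1],d[0])).round(2))
print('plate corners',[f(u,v,.014).round(3) for u,v in((197,48),(386,48),(387,210),(198,212))])
d=L-piv;a=np.arctan2(d[1],d[0]);print('goal tip',piv+.19*np.array([np.cos(a),np.sin(a)]))
s=manip.state()
from scipy.spatial.transform import Rotation as R
print(R.from_quat(s['tool_rot'],scalar_first=True).as_matrix().round(3))
for P in [(*hd,.262),(*L,.095)]: print(proj('scene',P),proj('wrist',P))
E
```

```text
piv [0.6903 0.0687] r 0.0 ang 0.0
head [0.5162 0.1432] r 0.1894 ang 156.81
L [ 0.5096 -0.0019] r 0.194 ang -158.67
M [0.5756 0.2209] r 0.1906 ang 127.0
S [ 0.5884 -0.0885] r 0.1873 ang -122.97
turq [0.4201 0.1082] r 0.2731 ang 171.68
blk [ 0.3918 -0.015 ] r 0.3101 ang -164.35
blk2 [ 0.4407 -0.1141] r 0.3094 ang -143.8
plate corners [array([0.791, 0.157]), array([ 0.796, -0.015]), array([ 0.648, -0.02 ]), array([0.641, 0.15 ])]
goal tip [ 5.13348615e-01 -4.37923201e-04]
[[-0.897  0.443 -0.001]
 [ 0.443  0.897 -0.002]
 [ 0.    -0.002 -1.   ]]
[368.01793754 175.04868866] [ 37.31706178 649.36262922]
[319.70208981 207.85937781] [ 30.10309701 509.21809399]
```

Call:
jog_arm --pt "-0.033 -0.018 -0.004" --pt "-0.066 -0.035 -0.007" --pt "-0.1 -0.053 -0.007" --pt "-0.133 -0.071 -0.007" --pt "-0.165 -0.088 -0.007" --fingers 0

```text
$.targets[0]: bad value
```

Each row needs four numbers.

Call:
jog_arm --pt "-0.033 -0.018 -0.004 0" --pt "-0.066 -0.035 -0.007 0" --pt "-0.1 -0.053 -0.007 0" --pt "-0.133 -0.071 -0.007 0" --pt "-0.165 -0.088 -0.007 0" --fingers 0

```text
time: 0.52
tool_pos: [0.3862, 0.4067, 0.2379]
tool_rot: [-0.0, 0.227, 0.974, -0.0]
contact_force: [0.2, 0.6, -0.3]
gripper_width: 0.301
```

Call:
jog_arm --pt "-0.033 -0.018 0 0" --pt "-0.066 -0.035 0 0" --pt "-0.1 -0.053 0 0" --pt "-0.133 -0.071 0 0" --pt "-0.165 -0.088 0 0"

```text
time: 0.93
tool_pos: [0.4952, 0.2545, 0.2378]
tool_rot: [-0.0, 0.228, 0.974, -0.0]
contact_force: [0.3, 0.1, 0.4]
gripper_width: -0.004
```

Call:
jog_arm --pt "-0.025 -0.012 0 0" --pt "-0.05 -0.025 0 0" --pt "-0.065 -0.034 0 0" --pt "-0.065 -0.034 0 0"

```text
time: 1.27
tool_pos: [0.5392, 0.1943, 0.2376]
tool_rot: [-0.0, 0.229, 0.973, -0.001]
contact_force: [0.1, -0.7, 0.2]
gripper_width: 0.0
```

```bash
cat >> h.py <<'E'
from scipy.spatial.transform import Rotation as R
piv=np.array([.6903,.0687])
def rel(p,yaw,z=None):
    "tool-frame shift and turn from current pose to world xy p and tool-x yaw (deg)"
    s=manip.state();M=R.from_quat(s['tool_rot'],scalar_first=True).as_matrix()
    d=np.array([*p,s['tool_pos'][2] if z is None else z])-s['tool_pos']
    y0=np.degrees(np.arctan2(M[1,0],M[0,0])); return *(M.T@d).round(4),round(-((yaw-y0+180)%360-180),1)
def fing(a,off=.0305):
    t=np.radians(a);return piv+.19*np.array([np.cos(t),np.sin(t)])-off*np.array([-np.sin(t),np.cos(t)])
E
python3 - <<'E'
from h import *
for a in range(157,198,4): print(a,rel(fing(a),a))
E
```

```text
157 (np.float64(0.0003), np.float64(-0.0261), np.float64(0.0), np.float64(-3.5))
161 (np.float64(0.0011), np.float64(-0.0395), np.float64(0.0001), np.float64(-7.5))
165 (np.float64(0.001), np.float64(-0.053), np.float64(0.0001), np.float64(-11.5))
169 (np.float64(-0.0), np.float64(-0.0664), np.float64(0.0001), np.float64(-15.5))
173 (np.float64(-0.002), np.float64(-0.0796), np.float64(0.0001), np.float64(-19.5))
177 (np.float64(-0.0049), np.float64(-0.0928), np.float64(0.0001), np.float64(-23.5))
181 (np.float64(-0.0086), np.float64(-0.1056), np.float64(0.0001), np.float64(-27.5))
185 (np.float64(-0.0133), np.float64(-0.1182), np.float64(0.0002), np.float64(-31.5))
189 (np.float64(-0.0189), np.float64(-0.1305), np.float64(0.0002), np.float64(-35.5))
193 (np.float64(-0.0253), np.float64(-0.1423), np.float64(0.0002), np.float64(-39.5))
197 (np.float64(-0.0325), np.float64(-0.1536), np.float64(0.0002), np.float64(-43.5))
```

Call:
jog_arm --pt "0 -0.014 0 -2" --pt "0 -0.026 0 -3.5" --pt "0.001 -0.033 0 -5.5" --pt "0.001 -0.0395 0 -7.5" --pt "0.001 -0.046 0 -9.5"

```text
time: 1.68
tool_pos: [0.5158, 0.1572, 0.2378]
tool_rot: [-0.001, 0.145, 0.989, 0.001]
contact_force: [0.0, 1.7, -0.8]
gripper_width: -0.0
```

```bash
python3 - <<'E'
from h import *
for a in range(164,196,3): print(a,[float(x) for x in rel(fing(a),a)])
im=grab('top','t1');cv2.imwrite('pics/t1c.png',cv2.resize(im[130:270,230:370,::-1],None,fx=4,fy=4,interpolation=cv2.INTER_CUBIC))
E
```

```text
164 [-0.0022, -0.0064, -0.0, -0.6]
167 [-0.001, -0.0164, -0.0, -3.6]
170 [-0.0003, -0.0265, -0.0, -6.6]
173 [-0.0001, -0.0366, -0.0, -9.6]
176 [-0.0005, -0.0466, -0.0001, -12.6]
179 [-0.0014, -0.0567, -0.0001, -15.6]
182 [-0.0028, -0.0666, -0.0001, -18.6]
185 [-0.0047, -0.0765, -0.0001, -21.6]
188 [-0.0072, -0.0863, -0.0001, -24.6]
191 [-0.0101, -0.0959, -0.0001, -27.6]
194 [-0.0136, -0.1054, -0.0002, -30.6]
```

View pics/t1c.png

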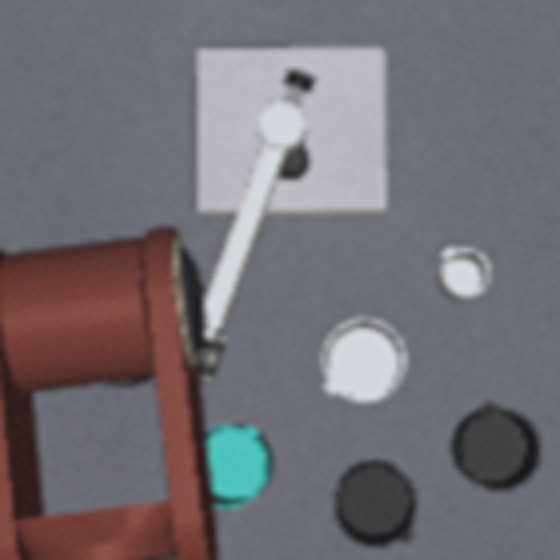

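The hand covers the head, but the arm now ends near (213,330), so it is swinging, with 1.7 N at contact. I keep going.

Call:
jog_arm --pt "-0.001 -0.012 0 -3" --pt "-0.001 -0.022 0 -6" --pt "0 -0.032 0 -9" --pt "0 -0.042 0 -12" --pt "-0.001 -0.052 0 -15"

```text
time: 2.15
tool_pos: [0.5019, 0.1072, 0.2379]
tool_rot: [-0.0, 0.014, 1.0, 0.001]
contact_force: [-0.3, 2.2, -0.0]
gripper_width: 0.0
```

```bash
python3 - <<'E'
from h import *
for a in range(176,203,3): print(a,[float(x) for x in rel(fing(a),a)])
E
```

```text
176 [-0.0009, 0.0052, 0.0, 2.4]
179 [0.0009, -0.0047, -0.0, -0.6]
182 [0.0021, -0.0147, -0.0, -3.6]
185 [0.0028, -0.0248, -0.0, -6.6]
188 [0.003, -0.0348, -0.0001, -9.6]
191 [0.0026, -0.0449, -0.0001, -12.6]
194 [0.0018, -0.0549, -0.0001, -15.6]
197 [0.0004, -0.0649, -0.0001, -18.6]
200 [-0.0016, -0.0748, -0.0001, -21.6]
```

Call:
jog_arm --pt "0.001 -0.01 0 -3" --pt "0.002 -0.02 0 -6" --pt "0.003 -0.03 0 -9" --pt "0.003 -0.038 0 -11.5" --pt "0.003 -0.042 0 -12.6"

```text
time: 2.57
tool_pos: [0.498, 0.0648, 0.2379]
tool_rot: [-0.0, -0.095, 0.995, 0.001]
contact_force: [1.5, 1.8, -1.0]
gripper_width: 0.002
```

```bash
python3 - <<'E'
from h import *
for a in range(188,206,2): print(a,[float(x) for x in rel(fing(a),a)])
grab('scene','s2');im=grab('top','t2')
a=cv2.imread('pics/s2.png')[150:300,260:420];b=cv2.imread('pics/t2.png')[120:270,230:370]
f=lambda x:cv2.resize(x,(400,400*x.shape[0]//x.shape[1]))
a,b=f(a),f(b);h=max(len(a),len(b));o=np.zeros((h,800,3),np.uint8);o[:len(a),:400]=a;o[:len(b),400:]=b;cv2.imwrite('pics/p2.png',o)
E
```

```text
188 [-0.0014, 0.0075, 0.0, 2.9]
190 [-0.0001, 0.0009, 0.0, 0.9]
192 [0.001, -0.0057, -0.0, -1.1]
194 [0.0018, -0.0124, -0.0, -3.1]
196 [0.0024, -0.0191, -0.0, -5.1]
198 [0.0027, -0.0258, -0.0, -7.1]
200 [0.0028, -0.0325, -0.0, -9.1]
202 [0.0027, -0.0392, -0.0, -11.1]
204 [0.0024, -0.0459, -0.0001, -13.1]
```

View pics/p2.png

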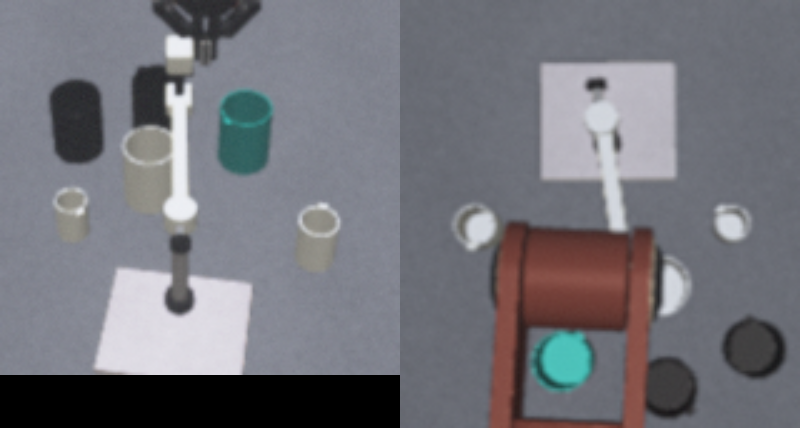

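The scene view shows the shut fingers beside the head, whose top is at crop (179,42). The beakers have not moved. I check the actual arm angle.

```bash
python3 - <<'E'
from h import *
q=lambda u,v,z:ray('scene',(260+(u+.5)/2.5-.5,150+(v+.5)/2.5-.5),z)[:2]
for n,p in dict(head=q(179,42,.262),piv=q(180,207,.19),L=q(150,149,.095)).items():
    d=p-piv;print(n,p.round(4),np.hypot(*d).round(4),np.degrees(np.arctan2(d[1],d[0])).round(2)%360)
im=grab('wrist','w2')
E
```

```text
head [0.497  0.0327] 0.1967 190.56
piv [0.6889 0.0672] 0.002 227.43
L [ 0.516  -0.0007] 0.1877 201.7
```

The angle is 190.6°, as modelled, and the beaker is at about 201.5° in both views. Now the last 11°, slowing at the end.

Call:
jog_arm --pt "0.001 -0.011 0 -3" --pt "0.002 -0.02 0 -6" --pt "0.003 -0.028 0 -8.5" --pt "0.003 -0.034 0 -10" --pt "0.003 -0.037 0 -10.5"

```text
time: 3.13
tool_pos: [0.5023, 0.028, 0.2381]
tool_rot: [-0.0, -0.185, 0.983, 0.0]
contact_force: [0.1, 1.7, 0.4]
gripper_width: 0.002
```

Call:
jog_arm --pt "0 0 0 0" --pt "0 0.015 0 0" --pt "0 0.03 0 0" --pt "0 0.03 -0.025 0" --pt "0 0.03 -0.05 0"

```text
time: 3.55
tool_pos: [0.4898, 0.0564, 0.2866]
tool_rot: [-0.002, -0.185, 0.983, 0.0]
contact_force: [0.3, -0.2, -0.4]
gripper_width: 0.002
```

```bash
python3 - <<'E'
from h import *
grab('scene','s3');im=cv2.imread('pics/s3.png')[140:300,260:420]
cv2.imwrite('pics/p3.png',cv2.resize(im,None,fx=3.75,fy=3.75,interpolation=cv2.INTER_CUBIC))
E
```

```text
(no output)
```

View pics/p3.png

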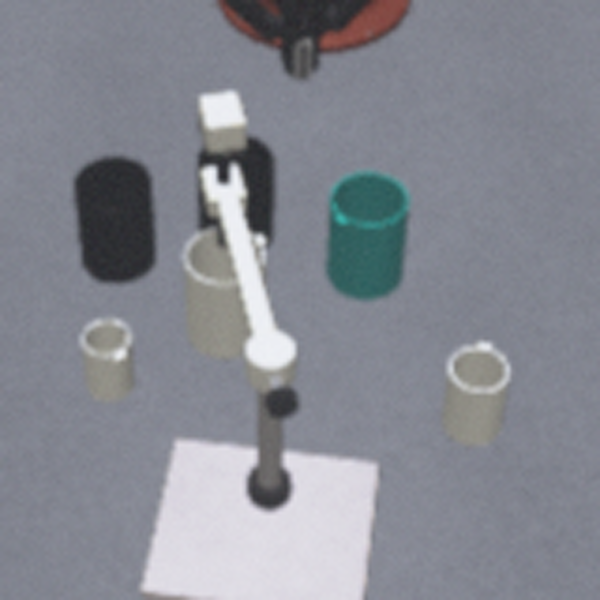

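The head top is at crop (221,107) and the large rim spans columns 183–263 with its centre near (222,256). The fingers are clear.

```bash
python3 - <<'E'
from h import *
q=lambda u,v,z:ray('scene',(260+(u+.5)/3.75-.5,140+(v+.5)/3.75-.5),z)[:2]
for n,p in dict(head=q(221,107,.262),L=q(222,256,.095)).items():
    d=p-piv;print(n,p.round(4),np.hypot(*d).round(4),np.degrees(np.arctan2(d[1],d[0])).round(2)%360)
p=fing(201.4,0);s=manip.state();print(p,s['tool_pos'][:],rel(p,200.5),rel(fing(201.4,-.005),200.5))
E
```

```text
head [ 0.5109 -0.0028] 0.1931 201.74
L [ 0.5103 -0.0046] 0.1944 202.16
[ 0.51339939 -0.00062659] [0.49282199 0.0561234  0.2944715 ] (np.float64(0.0015), np.float64(-0.0603), np.float64(0.0002), np.float64(0.8)) (np.float64(0.0015), np.float64(-0.0653), np.float64(0.0002), np.float64(0.8))
```

The probe is within 3 mm of the beaker's axis. I move above the head and then press.

Call:
jog_arm --pt "0 -0.02 0 0" --pt "0.001 -0.04 0 0" --pt "0.002 -0.06 0 0" --pt "0.002 -0.06 0 0" --pt "0.002 -0.06 0 0"

```text
time: 4.02
tool_pos: [0.5113, -0.0014, 0.2881]
tool_rot: [-0.0, -0.184, 0.983, 0.0]
contact_force: [-0.3, 0.2, -0.1]
gripper_width: -0.001
```

Call:
jog_arm --pt "0 0 0.014 0" --pt "0 0 0.022 0" --pt "0 0 0.028 0" --pt "0 0 0.034 0" --pt "0 0 0.04 0"

```text
time: 4.43
tool_pos: [0.5108, -0.0006, 0.2479]
tool_rot: [-0.001, -0.185, 0.983, 0.0]
contact_force: [-2.8, 0.9, 2.7]
gripper_width: 0.001
```

Call:
jog_arm --pt "0 0 0.006 0" --pt "0 0 0.012 0" --pt "0 0 0.018 0" --pt "0 0 0.022 0" --pt "0 0 0.024 0"

```text
time: 4.85
tool_pos: [0.5112, -0.0011, 0.2234]
tool_rot: [-0.0, -0.185, 0.983, 0.0]
contact_force: [-1.8, -0.1, 2.7]
gripper_width: 0.001
```

Call:
jog_arm --pt "0 0 0.001 0" --pt "0 0 0.002 0" --pt "0 0 0.003 0" --pt "0 0 0.003 0"

```text
time: 5.18
tool_pos: [0.5115, -0.0014, 0.222]
tool_rot: [0.0, -0.185, 0.983, -0.0]
contact_force: [-2.2, -0.0, 5.7]
gripper_width: -0.003
```

Call:
jog_arm --pt "0 0 0.001 0" --pt "0 0 0.002 0" --pt "0 0 0.002 0" --pt "0 0 0.002 0"

```text
time: 5.52
tool_pos: [0.5118, -0.0018, 0.2219]
tool_rot: [0.001, -0.185, 0.983, -0.001]
contact_force: [-4.6, -1.5, 10.6]
gripper_width: 0.005
```

Call:
jog_arm --pt "0 0 -0.01 0" --pt "0 0 -0.03 0" --pt "0 0 -0.06 0" --pt "0 0 -0.1 0" --pt "0 0.02 -0.13 0"

```text
time: 5.93
tool_pos: [0.5049, 0.0156, 0.3513]
tool_rot: [0.001, -0.183, 0.983, -0.001]
contact_force: [1.4, 1.0, 0.5]
gripper_width: 0.0
```

Call:
jog_arm --pt "0 0.03 0 0" --pt "0 0.07 0 0" --pt "0 0.11 0 0" --pt "0 0.15 0 0" --pt "0 0.15 0 0"

```text
time: 6.35
tool_pos: [0.4475, 0.1621, 0.3496]
tool_rot: [0.001, -0.189, 0.982, 0.001]
contact_force: [0.2, 0.0, 0.1]
gripper_width: -0.001
```

```bash
python3 - <<'E'
from h import *
print(manip.state()['contact_force'])
grab('scene','s4');im=cv2.imread('pics/s4.png')[140:300,260:420]
cv2.imwrite('pics/p4.png',cv2.resize(im,None,fx=3.75,fy=3.75,interpolation=cv2.INTER_CUBIC))
E
```

```text
[0.21742422 0.02835598 0.09457699]
```

View pics/p4.png

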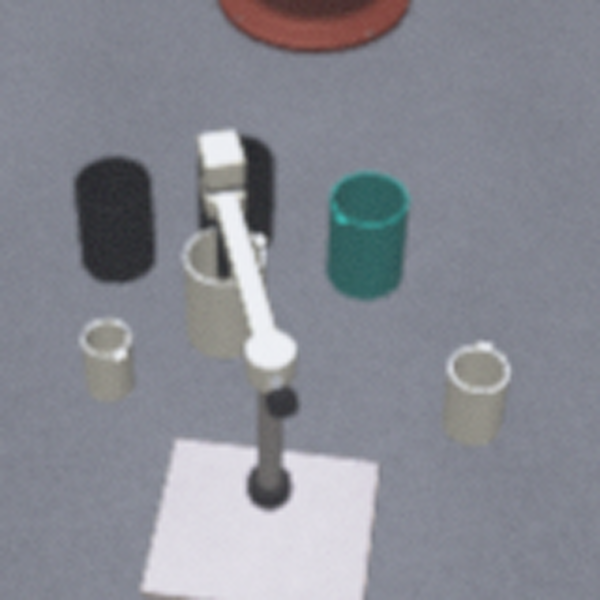

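The head is down, now at (221,147), with the shaft inside the large beaker at (223,250). All the beakers stand where they were, and the hand is clear. I hand in.

```bash
python3 - <<'E'
from h import *
q=ray('scene',(260+221.5/3.75-.5,140+147.5/3.75-.5),.222)[:2];d=q-piv;print(q,np.hypot(*d),np.degrees(np.arctan2(d[1],d[0]))%360)
manip.job_done()
E
```

```text
[ 0.51300442 -0.003038  ] 0.19125915088021403 202.02942597280156
the job is handed in; nothing more can be done
```

I swung the arm about 45° with the shut fingers until the probe hung over the large white beaker. I then pressed its head down to the stop, backed the hand away and handed the job in. The hand-in gives no verdict, so what follows is from my own checks:

- **Pressed down:** the fingertips stopped at 0.222 m while the force rose to about 11 N, so the probe is against its stop.
- **Over the beaker:** after pressing, the head measures (0.513, -0.003), 191 mm from the pivot. That is within about 4 mm of the beaker's centre, which I put at about (0.510, -0.003) from the two views.
- **Everything else:** in the last picture all three beakers stand where they were, and the hand is clear with about zero force on it. I didn't look at the bottle or the box again at the end; the hand passed about 80 mm above the bottle's height and never went near the box.

No check failed. The two views' estimates of the beaker's centre differed by up to about 6 mm, which is well inside the 20 mm allowed.

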